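Sweep the bottle caps into the catch tray

ROBOT

A 6-joint arm with a two-finger parallel gripper is mounted at the origin on the work surface. World frame = base frame: x ahead of the robot, y to its left, z up, the work surface at z = 0. Lengths are in m, angles in rad, forces in N, time in s.
With the tool pointing down it reaches from about 0.325 to 0.9 m from the base axis. Payload 3.5 kg.
Tool frame: the origin (TCP) lies midway between the tips of the shut fingers; the grasp point (between the pads) lies 19 mm behind it; z points along the fingers, y is the direction in which the jaws open and shut (so a half turn about z gives the same grasp; the last joint's range is limited). The gripper opens to 85 mm and grips with 20 to 120 N. Pads are 22 mm wide; open, the fingers measure 114 mm over their backs; the gripper's body (76 mm by 85 mm) begins 54 mm behind the grasp point. The pads swing forward as they close: fully open they stand 13 mm farther back than shut.
Start: joints at [-1.387, 0.276, -0.026, 1.268, 0, 1.467], TCP at [0.177, -0.599, 0.231] pointing down, gripper open.
Joint ranges: [-3.12, 3.12], [-0.85, 1.88], [-1.08, 1.24], [-1.95, 2.15], [-1.57, 1.53], [-3.14, 3.14]. Speed limits (rad/s): [2.57, 2.57, 3.14, 3.14, 3.14, 3.14].

INTERFACE

Orientations are given as a unit quaternion [w, x, y, z].
In Python, from bench import status, viewer, job gives the robot as it stands. The module is installed in compiled form; this text tells all that it offers.
- The arm moves only by the tool arm_command, never from a script. Its argument "plan" is a list of rows, each an object with "slide": the shift along the tool's x, y, z in cm, a list of three; "rotation": the turn, a rotation vector about the tool's x, y, z in rad, a list of three; "gripper": the finger opening in cm, from 0 to 8.54. A call has 1 to 20 rows; each row shifts and turns the commanded pose from where the row before left it, along the tool's axes as they then stand; what a row does not reach is not made up. A row lasts 1/8 s, in which the tool goes at most 62.5 mm and 10.7 degrees, less where a joint would pass 70% of its speed; a pose out of reach is approached as far as the arm can. A call with a gripper value outside its range is refused whole. The fingers move at their own pace and stop on an object; "grip_force" is the grip in N (left out, the last holds). Time passes only in rows, so rows that do not move let the fingers close. It gives the time, the measured TCP pose, the force and the opening at its end, in the units of the state.
- status.state(): the state, without advancing time (a new reading comes with each control period).
- viewer.snapshot(name): name is "scene" or "top" or "wrist"; returns the picture (480x640x3 uint8, red, green, blue); there is no depth.
- viewer.camera_params(name): a dict with "mtx" (3x3 intrinsics, pixels), "cam_to_world" (4x4, takes a point from camera to world coordinates). Camera axes: x right, y up, looking along -z (the intrinsics and any distortion apply to the point x, -y, -z); pixel columns grow to the right and rows downward; lengths in m; the calibration is good to about 2 mm. A picture is of the moment at which its call begins: read the wrist's pose just before it. camera_params takes no time and is no camera call; for the wrist camera it gives the pose at the moment of the call.
- job.close_job(): hands the job in, once; it reports no verdict.
The state is a dict: "clock": time; "joints": joint angles; "dq": joint speeds; "effort": joint torques, N m; "eef_pos": TCP position; "orientation": TCP orientation; "wrist_force": force on the tool from outside, world axes, zero at the start; "moment": the same for the moment, N m; "finger_gap": finger opening in m.
Only numpy, scipy, OpenCV 4.12 (cv2) and the standard library are available. Lean on these libraries where they do the work, as an engineer would, in place of code of your own. Each camera call takes 0.05 s, during which the arm holds its last target.

TASK

Three loose round bottle caps lie on the grey mat: with your fingertips, sweep each of them along the mat through the open side of the low three-walled tray, so that all three end lying flat, wholly inside it. Only push the caps along the mat, never pick them up or tip them over, and leave the canister that stands among them and all the other things on the cart where they are.

Things in the scene. Friction and masses are not known exactly. Their poses are not given: they have to be found in the camera images.
- cap1: White round plastic bottle screw cap, 32 mm diameter, 14 mm tall, 11 to 23 g, lying flat on the mat, one of three alike. Origin: centre of its underside; z up. It slides when pushed at its side.
- cap2: White round plastic bottle screw cap, 32 mm diameter, 14 mm tall, 11 to 23 g, lying flat on the mat, one of three alike. Origin: centre of its underside; z up. It slides when pushed at its side.
- cap3: White round plastic bottle screw cap, 32 mm diameter, 14 mm tall, 11 to 23 g, lying flat on the mat, one of three alike. Origin: centre of its underside; z up. It slides when pushed at its side.
- tray: Low sheet-metal catch tray, fixed on the mat: three walls 24 mm high and 3 mm thick on the left, right and back; no wall and no step at the open side (its thin floor is flush with the mat). Inside 220 mm wide (along its x, -110 to +110 mm) and 110 mm deep (along its y: open side at -55 mm, back wall's inner face at +55 mm). Origin: centre of its floor, at the mat's top; z up, its +y points from the open side to the back wall.
- mat: Ribbed grey silicone mat, flat to slide on, 420 x 680 mm (x, y), 4 mm thick, fixed. Origin: centre of its underside, on the cart's top; its top is 4 mm above. The tray lies near its +y end, and the caps and canister lie in the middle, each in its own lane towards the tray (lanes about 64 mm apart along the mat's x).
- canister: Small steel cylindrical canister with a black press-button lid, 37 mm diameter, 38 mm tall, standing loose in a random place of the row of caps. To be left alone. Origin: centre of its underside.
- jar: Glass jar with grey flap cap, 72 mm diameter, 115 mm tall, standing near the mat's -y end. To be left alone. Origin: centre of its underside.
- dish: White ceramic dish, 110 mm diameter, 28 mm tall, near the mat's -y end. To be left alone. Origin: centre of its underside.
- scoop: Stainless scoop lying along the mat's edge nearest the robot: box-shaped bowl 50 x 45 x 22 mm, 100 mm flat handle. To be left alone. Origin: centre of the bowl's underside; the handle runs to its -x as far as 124 mm.
- fork: Black plastic fork, 164 mm long (its x: -85 to +79 mm), 26 mm wide, 4 mm thick, lying along the mat's far edge. To be left alone. Origin: underside, about mid-length; tines to its +x.
- mug: Blue ceramic mug, 80 mm diameter, 90 mm tall, standing on the cart beside the mat's -y end. To be left alone. Origin: centre of its underside.
Not all that is in view belongs to the job. What is shaped like the cap3 but yellow is not meant. Leave any brown look-alike of the cap2 alone.

How it is judged:
At the end, for the whole second after the job is handed in: All three caps lie flat and at rest on the tray's floor, between its side walls, wholly behind its open side (to about 4 mm) (y of cap1 in the frame of tray between -0.043 and 0.055 m and x of cap1 in the frame of tray between -0.11 and 0.11 m and angle between each of cap1, cap2, cap3's own z axis and vertical below 0.2 rad and linear speed of each of cap1, cap2, cap3 below 0.02 m/s and height (world z) of each of cap1, cap2, cap3 below 0.01 m and y of cap2 in the frame of tray between -0.043 and 0.055 m and x of cap2 in the frame of tray between -0.11 and 0.11 m and y of cap3 in the frame of tray between -0.043 and 0.055 m and x of cap3 in the frame of tray between -0.11 and 0.11 m); the robot touches nothing.
It fails at once if a cap is lifted, carried or tipped (its underside's centre rises more than 8 mm off the mat) (height (world z) of any of cap1, cap2, cap3 above 0.012 m).
It fails at once if a bystander is shifted more than 20 mm (distance of any of canister, jar, dish, scoop, fork, mug from where it was at the start of the episode above 0.02 m).
It fails at once if the canister, jar, dish or mug is tipped (angle between any of canister, jar, dish, mug's own z axis and vertical above 0.35 rad).
It also fails if it takes over 58 s, if anything falls off the work surface, if the arm or the gripper's body presses on something with over 40 N, if the wrist force passes 120 N, or if a joint passes its speed limit or range.

## Working session

There is one attempt and no reset: what is moved stays moved. The work goes in short steps, Python scripts to look and compute and a tool call to move; the robot and the scene stay as the last step left them, time stands still between calls to the robot, and variables do not carry over. Pictures are saved under pics/ and viewed, and the job is handed in when it is done.

Besides the shell and the picture viewer there is one more tool, called after ">>>" in YAML: its name, and indented under it one key for each argument. arm_command: Moves the arm, as the interface text tells. Its arguments: {"type":"object","properties":{"plan":{"type":"array"},"grip_force":{"type":"number"}},"required":["plan"]}

```bash
mkdir -p pics; python3 - <<'E'
from bench import status, viewer
import cv2
print(status.state())
for n in("top","scene"):
    im=viewer.snapshot(n); cv2.imwrite(f"pics/{n}0.png",im[:,:,::-1])
    print(viewer.camera_params(n))
E
```

```text
{'clock': 0.0, 'joints': array([-1.38747323e+00,  2.77151114e-01, -2.78686068e-02,  1.26799789e+00,
       -3.54273234e-06,  1.46742299e+00]), 'dq': array([-9.75503610e-04, -3.48968777e-04, -3.19635317e-04,  3.54344403e-04,
       -3.17551560e-03, -3.61100705e-05]), 'effort': array([-1.04960025e-03, -4.45515060e+01,  2.95200366e+01,  1.64202426e-02,
       -5.23960659e-05, -9.39517051e-07]), 'eef_pos': array([ 0.17660507, -0.59872735,  0.23015423]), 'orientation': array([-1.10968180e-03,  9.89742616e-01,  1.42857695e-01, -4.61558219e-05]), 'wrist_force': array([0.04651957, 0.23289458, 0.70417044]), 'moment': array([-0.03102353,  0.02483344, -0.02844801]), 'finger_gap': 0.0854638815851072}
{'mtx': array([[505.81796176,   0.        , 319.03886946],
       [  0.        , 505.81796176, 247.17269086],
       [  0.        ,   0.        ,   1.        ]]), 'cam_to_world': array([[-0.02763402,  0.98378336, -0.17721927,  0.34686987],
       [-0.99922377, -0.03216484, -0.02274393, -0.19363131],
       [-0.02807533,  0.1764532 ,  0.98390855,  1.22808953],
       [ 0.        ,  0.        ,  0.        ,  1.        ]])}
{'mtx': array([[478.51874185,   0.        , 321.41607451],
       [  0.        , 478.51874185, 238.97946123],
       [  0.        ,   0.        ,   1.        ]]), 'cam_to_world': array([[ 0.36791456, -0.75838118,  0.53804913,  1.09295069],
       [ 0.92972576,  0.29020604, -0.22669463, -0.40992081],
       [ 0.01577583,  0.58364239,  0.81185755,  0.85462606],
       [ 0.        ,  0.        ,  0.        ,  1.        ]])}
```

View pics/top0.png

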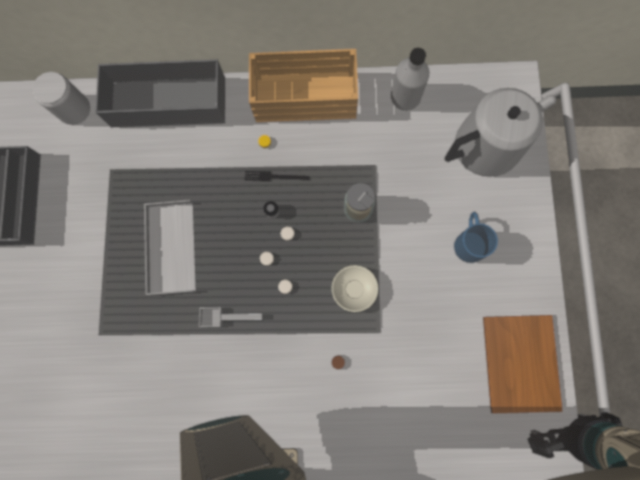

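View pics/scene0.png

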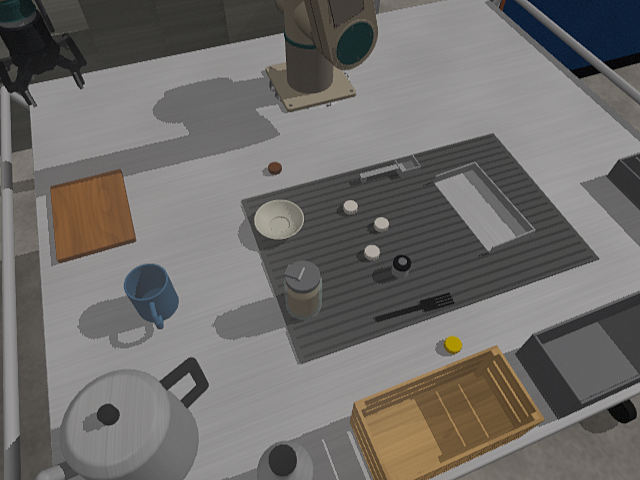

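The top view shows three white caps near (288,233), (266,258) and (285,286), and the canister at (271,208). The tray is at columns 145–195, with its open side to the right. I'll enlarge it.

```bash
python3 - <<'E'
import cv2
im=cv2.imread("pics/top0.png")
c=im[160:340,130:390]; cv2.imwrite("pics/crop.png",cv2.resize(c,None,fx=3,fy=3,interpolation=cv2.INTER_CUBIC))
E
```

```text
(no output)
```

View pics/crop.png

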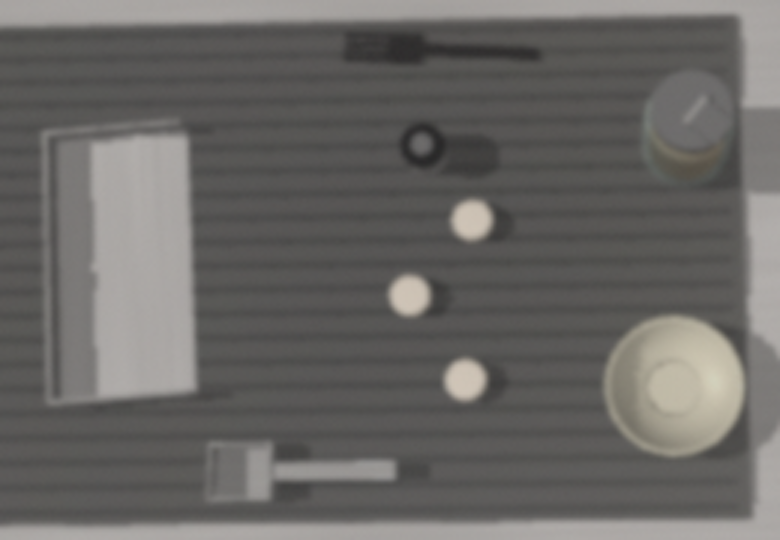

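```bash
cat > h.py <<'E'
import numpy as np
from bench import viewer
def px(name,u,v,z,P=None):
    P=P or viewer.camera_params(name); K=P["mtx"];T=P["cam_to_world"]
    d=np.linalg.inv(K)@[u,v,1]; d=T[:3,:3]@(d*[1,-1,-1]); o=T[:3,3]
    return o+d*(z-o[2])/d[2]
E
python3 - <<'E'
from h import *
f=lambda n,x,y,z: print(n,px("top",130+x/3,160+y/3,z).round(4))
f("capA",471,219,.018);f("capB",410,296,.018);f("capC",465,380,.018);f("can",422,145,.042)
f("floor front far",188,133,.004);f("floor front near",196,391,.004)
f("wall back far top",43,132,.028);f("wall back near top",48,404,.028)
f("wall front far top",181,121,.028);f("back base far",57,140,.004);f("back base near",62,395,.004)
f("mat",739,15,.004);f("mat",752,517,.004)
f("scoop L",206,500,.026);f("scoop R",272,442,.02);f("scoop end",397,470,.01)
f("dish",675,385,.03);f("jar",690,110,.119)
f("fork",345,48,.008);f("fork",540,55,.008)
E
```

```text
capA [ 0.6026 -0.0882  0.018 ]
capB [ 0.5406 -0.0377  0.018 ]
capC [ 0.4711 -0.0812  0.018 ]
can [ 0.6599 -0.0517  0.042 ]
floor front far [0.6872 0.1495 0.004 ]
floor front near [0.4703 0.1393 0.004 ]
wall back far top [0.6856 0.2632 0.028 ]
wall back near top [0.4611 0.2516 0.028 ]
wall front far top [0.6909 0.1488 0.028 ]
back base far [0.685  0.2602 0.004 ]
back base near [0.4704 0.2492 0.004 ]
mat [ 0.7733 -0.3158  0.004 ]
mat [ 0.3568 -0.3063  0.004 ]
scoop L [0.3818 0.1241 0.026 ]
scoop R [0.4261 0.0734 0.02  ]
scoop end [ 0.4016 -0.0249  0.01  ]
dish [ 0.4609 -0.2483  0.03  ]
jar [ 0.6597 -0.2639  0.119 ]
fork [0.7553 0.0165 0.008 ]
fork [ 0.7431 -0.1476  0.008 ]
```

>>> arm_command:
  plan:
    - {"slide": [0,0,0],"rotation": [0,0,-0.18],"gripper": 1.8}
    - {"slide": [0,0,0],"rotation": [0,0,-0.18],"gripper": 1.8}
    - {"slide": [0,0,0],"rotation": [0,0,-0.18],"gripper": 1.8}
    - {"slide": [0,0,0],"rotation": [0,0,-0.18],"gripper": 1.8}
    - {"slide": [0,0,0],"rotation": [0,0,-0.18],"gripper": 1.8}
    - {"slide": [0,0,0],"rotation": [0,0,-0.18],"gripper": 1.8}
    - {"slide": [0,0,0],"rotation": [0,0,-0.18],"gripper": 1.8}
    - {"slide": [0,0,0],"rotation": [0,0,-0.022],"gripper": 1.8}

```text
clock: 1.1
eef_pos: [0.1767, -0.5991, 0.2307]
orientation: [-0.0, 0.708, 0.706, 0.0]
wrist_force: [0.1, -0.3, -0.6]
finger_gap: 0.0179
```

>>> arm_command:
  plan:
    - {"slide": [4.33,3.03,0],"rotation": [0,0,0],"gripper": 1.8}
    - {"slide": [4.33,3.03,0],"rotation": [0,0,0],"gripper": 1.8}
    - {"slide": [4.33,3.03,0],"rotation": [0,0,0],"gripper": 1.8}
    - {"slide": [4.33,3.03,0],"rotation": [0,0,0],"gripper": 1.8}
    - {"slide": [4.33,3.03,0],"rotation": [0,0,0],"gripper": 1.8}
    - {"slide": [4.33,3.03,0],"rotation": [0,0,0],"gripper": 1.8}
    - {"slide": [4.33,3.03,0],"rotation": [0,0,0],"gripper": 1.8}
    - {"slide": [4.33,3.03,0],"rotation": [0,0,0],"gripper": 1.8}
    - {"slide": [4.33,3.03,0],"rotation": [0,0,0],"gripper": 1.8}
    - {"slide": [4.33,3.03,0],"rotation": [0,0,0],"gripper": 1.8}
    - {"slide": [4.33,3.03,0],"rotation": [0,0,0],"gripper": 1.8}
    - {"slide": [4.33,3.03,0],"rotation": [0,0,0],"gripper": 1.8}
    - {"slide": [0,0,5],"rotation": [0,0,0],"gripper": 1.8}
    - {"slide": [0,0,5],"rotation": [0,0,0],"gripper": 1.8}
    - {"slide": [0,0,3],"rotation": [0,0,0],"gripper": 1.8}
    - {"slide": [0,0,0],"rotation": [0,0,0],"gripper": 1.8}

```text
clock: 3.1
eef_pos: [0.5385, -0.0797, 0.0984]
orientation: [-0.003, 0.708, 0.706, -0.002]
wrist_force: [-0.3, -0.5, 1.0]
finger_gap: 0.0181
```

```bash
python3 - <<'E'
from bench import status, viewer
import cv2
im=viewer.snapshot("wrist"); cv2.imwrite("pics/w1.png",im[:,:,::-1])
P=viewer.camera_params("wrist");print(P)
im=viewer.snapshot("scene"); cv2.imwrite("pics/s1.png",im[:,:,::-1])
print(status.state()["eef_pos"])
E
```

```text
{'mtx': array([[377.61629988,   0.        , 318.58252214],
       [  0.        , 377.61629988, 235.83941737],
       [  0.        ,   0.        ,   1.        ]]), 'cam_to_world': array([[ 0.99998881,  0.00175997,  0.00439058,  0.54098337],
       [-0.00290243,  0.96122677,  0.27574384, -0.01007864],
       [-0.00373504, -0.2757535 ,  0.96122113,  0.2425883 ],
       [ 0.        ,  0.        ,  0.        ,  1.        ]])}
[ 0.54189478 -0.08074642  0.10201254]
```

View pics/w1.png

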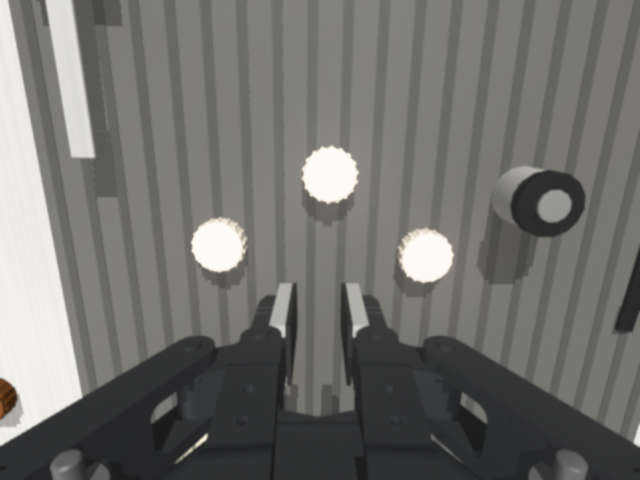

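View pics/s1.png

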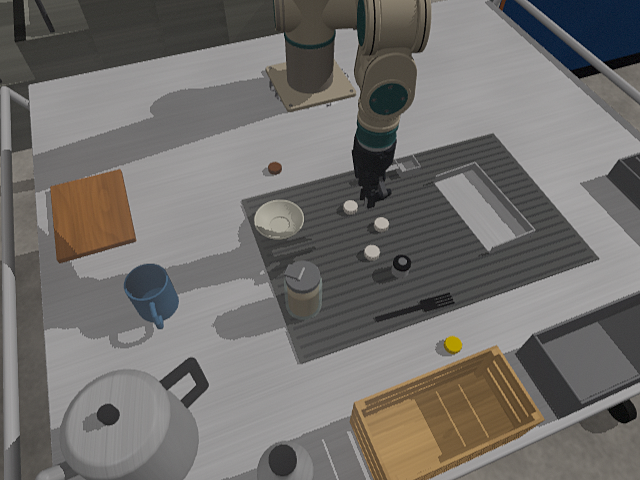

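The wrist view shows B at (330,175), A at (425,256), C at (219,245) and the canister top at (548,203). I'll cross-check these against the top camera.

```bash
python3 - <<'E'
from h import *
for n,u,v,z in[("A",425,256,.018),("B",330,175,.018),("C",219,245,.018),("can",548,204,.042),("scoopend",83,157,.006)]: print(n,px("wrist",u,v,z).round(4))
E
```

```text
A [ 0.6089 -0.0889  0.018 ]
B [ 0.5486 -0.0378  0.018 ]
C [ 0.4792 -0.0813  0.018 ]
can [ 0.6664 -0.0509  0.042 ]
scoopend [ 0.396  -0.0278  0.006 ]
```

```bash
python3 - <<'E'
from h import *
from bench import status
import cv2
P=viewer.camera_params("wrist"); print(status.state()["eef_pos"],status.state()["orientation"])
im=viewer.snapshot("wrist")
P2=viewer.camera_params("wrist"); print(P["cam_to_world"][:3,3],P2["cam_to_world"][:3,3])
def cents(im,name,P,lo,hi,x0=0,y0=0):
    m=(im[:,:,1]>200).astype("uint8")
    n,l,s,c=cv2.connectedComponentsWithStats(m)
    for i in range(1,n):
        if lo<s[i,4]<hi: print(name,c[i].round(1),s[i,4],px(name,*c[i],.018,P).round(4))
cents(im,"wrist",P,1000,4000)
s=cv2.imread("pics/scene0.png"); 
P=viewer.camera_params("scene")
m=s[200:270,330:400]; cv2.imwrite("pics/sc.png",cv2.resize(m,None,fx=8,fy=8,interpolation=cv2.INTER_CUBIC))
E
```

```text
[ 0.54189478 -0.08074642  0.10201254] [2.57418918e-04 7.08255350e-01 7.05956280e-01 1.51983386e-04]
[ 0.54197002 -0.01039869  0.24400849] [ 0.54252972 -0.01058504  0.244856  ]
wrist [65.1 75.1] 3545 [0.4013 0.0177 0.018 ]
wrist [322.8 171.4] 2315 [ 0.5443 -0.0356  0.018 ]
wrist [212.4 241.4] 2099 [ 0.4753 -0.0789  0.018 ]
wrist [418.1 251.8] 2052 [ 0.6044 -0.0861  0.018 ]
```

View pics/sc.png

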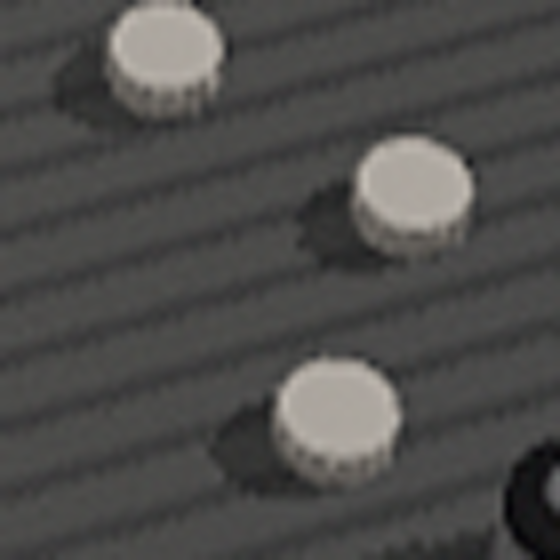

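Once the arm had settled, the two cameras agree to within about 4 mm. I'll use the averages: A (.6035,-.087), B (.5425,-.037), C (.473,-.080). Next I go down behind B.

>>> arm_command:
  plan:
    - {"slide": [0,0,3],"rotation": [0,0,0],"gripper": 1.8}
    - {"slide": [0,0,3],"rotation": [0,0,0],"gripper": 1.8}
    - {"slide": [0,0,2],"rotation": [0,0,0],"gripper": 1.8}
    - {"slide": [0,0,0.8],"rotation": [0,0,0],"gripper": 1.8}
    - {"slide": [0,0,0.3],"rotation": [0,0,0],"gripper": 1.8}
    - {"slide": [0,0,0],"rotation": [0,0,0],"gripper": 1.8}
    - {"slide": [0,0,0],"rotation": [0,0,0],"gripper": 1.8}
    - {"slide": [0,0,0],"rotation": [0,0,0],"gripper": 1.8}

```text
clock: 4.25
eef_pos: [0.5419, -0.0807, 0.011]
orientation: [0.001, 0.708, 0.706, 0.0]
wrist_force: [0.9, 0.1, 0.4]
finger_gap: 0.018
```

```bash
python3 - <<'E'
from bench import status, viewer
import cv2
im=viewer.snapshot("wrist"); cv2.imwrite("pics/w2.png",im[:,:,::-1])
print(status.state()["eef_pos"],status.state()["wrist_force"])
E
```

```text
[ 0.54175554 -0.08066279  0.01074568] [ 0.49462228  0.15522609 -0.09428449]
```

View pics/w2.png

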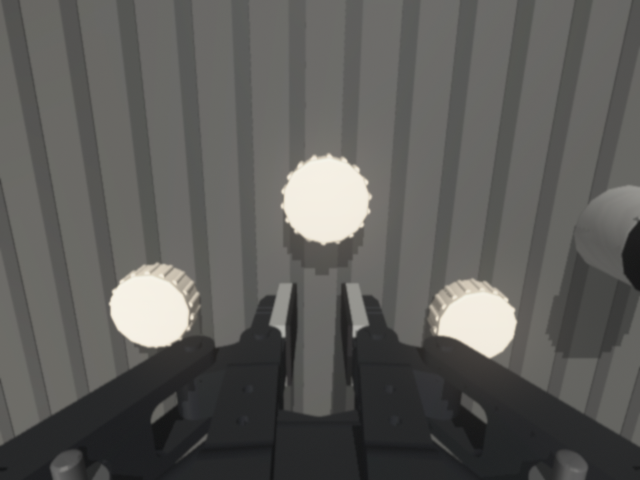

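>>> arm_command:
  plan:
    - {"slide": [1,0.1,0.3],"rotation": [0,0,0],"gripper": 1.8}
    - {"slide": [1,0.1,0],"rotation": [0,0,0],"gripper": 1.8}
    - {"slide": [1,0.1,0],"rotation": [0,0,0],"gripper": 1.8}
    - {"slide": [2,0.1,0],"rotation": [0,0,0],"gripper": 1.8}
    - {"slide": [2,0.1,0],"rotation": [0,0,0],"gripper": 1.8}
    - {"slide": [2,0.1,0],"rotation": [0,0,0],"gripper": 1.8}
    - {"slide": [0,0,0],"rotation": [0,0,0],"gripper": 1.8}

```text
clock: 5.18
eef_pos: [0.5475, 0.0113, 0.0073]
orientation: [-0.0, 0.707, 0.707, 0.0]
wrist_force: [-0.5, 0.1, -1.4]
finger_gap: 0.0179
```

```bash
python3 - <<'E'
from bench import status, viewer
import cv2
im=viewer.snapshot("wrist"); cv2.imwrite("pics/w3.png",im[:,:,::-1])
print(status.state()["eef_pos"],status.state()["wrist_force"])
E
```

```text
[0.54756891 0.01048656 0.00731826] [ 0.47185265 -0.02544904 -0.34037982]
```

View pics/w3.png

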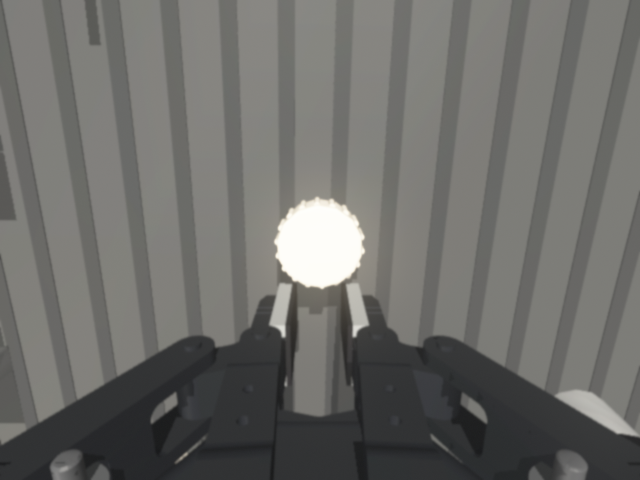

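The cap sits nested between the fingertips at (320,243). I carry on into the tray, back off and lift.

>>> arm_command:
  plan:
    - {"slide": [2,0.15,0],"rotation": [0,0,0],"gripper": 1.8}
    - {"slide": [2,0.15,0],"rotation": [0,0,0],"gripper": 1.8}
    - {"slide": [2,0.15,0],"rotation": [0,0,0],"gripper": 1.8}
    - {"slide": [2,0.15,0],"rotation": [0,0,0],"gripper": 1.8}
    - {"slide": [2,0.15,0],"rotation": [0,0,0],"gripper": 1.8}
    - {"slide": [2,0.15,0],"rotation": [0,0,0],"gripper": 1.8}
    - {"slide": [2,0.15,0],"rotation": [0,0,0],"gripper": 1.8}
    - {"slide": [1.5,0.1,0],"rotation": [0,0,0],"gripper": 1.8}
    - {"slide": [1,0,0],"rotation": [0,0,0],"gripper": 1.8}
    - {"slide": [0.5,0,0],"rotation": [0,0,0],"gripper": 1.8}
    - {"slide": [0,0,0],"rotation": [0,0,0],"gripper": 1.8}
    - {"slide": [-2,0,0],"rotation": [0,0,0],"gripper": 1.8}
    - {"slide": [-2,0,0],"rotation": [0,0,0],"gripper": 1.8}
    - {"slide": [0,0,-3],"rotation": [0,0,0],"gripper": 1.8}
    - {"slide": [0,0,-4],"rotation": [0,0,0],"gripper": 1.8}
    - {"slide": [0,0,-3],"rotation": [0,0,0],"gripper": 1.8}
    - {"slide": [0,0,0],"rotation": [0,0,0],"gripper": 1.8}
    - {"slide": [0,0,0],"rotation": [0,0,0],"gripper": 1.8}

```text
clock: 7.48
eef_pos: [0.5587, 0.1381, 0.1066]
orientation: [-0.0, 0.708, 0.706, -0.001]
wrist_force: [0.1, -0.3, 0.4]
finger_gap: 0.0181
```

```bash
python3 - <<'E'
from h import *
from bench import status, viewer
import cv2
P=viewer.camera_params("wrist")
im=viewer.snapshot("wrist"); cv2.imwrite("pics/w4.png",im[:,:,::-1])
np.savez("P4.npz",**P)
print(status.state()["eef_pos"],status.state()["wrist_force"])
E
```

```text
[0.55815484 0.13832533 0.10598008] [-0.03228676 -0.56684938 -0.58342054]
```

View pics/w4.png

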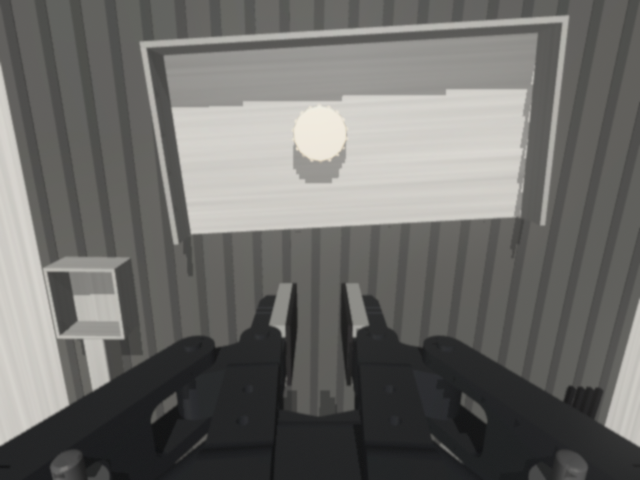

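B lies at (320,133), well inside the tray. The tray's front edge runs from (190,234) to (521,217).

```bash
python3 - <<'E'
from h import *
P=dict(np.load("P4.npz"))
for n,u,v,z in[("B",320,133,.018),("FL",190,234,.004),("FR",521,217,.004),("backL top in",148,48,.028),("backR",562,24,.028),("leftfront top",176,243,.028)]: print(n,px("wrist",u,v,z,P).round(4))
E
```

```text
B [0.5593 0.2052 0.018 ]
FL [0.4717 0.1395 0.004 ]
FR [0.6926 0.1508 0.004 ]
backL top in [0.4679 0.2492 0.028 ]
backR [0.6859 0.2599 0.028 ]
leftfront top [0.4711 0.1406 0.028 ]
```

>>> arm_command:
  plan:
    - {"slide": [-4.5,0.75,0],"rotation": [0,0,0],"gripper": 1.8}
    - {"slide": [-4.5,0.75,0],"rotation": [0,0,0],"gripper": 1.8}
    - {"slide": [-4.5,0.75,0],"rotation": [0,0,0],"gripper": 1.8}
    - {"slide": [-4.5,0.75,0],"rotation": [0,0,0],"gripper": 1.8}
    - {"slide": [-4.5,0.75,0],"rotation": [0,0,0],"gripper": 1.8}
    - {"slide": [-4.5,0.75,0],"rotation": [0,0,0],"gripper": 1.8}
    - {"slide": [0,0,0],"rotation": [0,0,0],"gripper": 1.8}
    - {"slide": [0,0,3],"rotation": [0,0,0],"gripper": 1.8}
    - {"slide": [0,0,3],"rotation": [0,0,0],"gripper": 1.8}
    - {"slide": [0,0,0],"rotation": [0,0,0],"gripper": 1.8}
    - {"slide": [0,0,0],"rotation": [0,0,0],"gripper": 1.8}

```text
clock: 8.9
eef_pos: [0.6037, -0.1301, 0.0474]
orientation: [-0.0, 0.708, 0.707, -0.0]
wrist_force: [0.4, 0.6, 0.7]
finger_gap: 0.018
```

```bash
python3 - <<'E'
from h import *
from bench import status, viewer
import cv2
P=viewer.camera_params("wrist")
print(status.state()["eef_pos"],status.state()["wrist_force"])
im=viewer.snapshot("wrist"); cv2.imwrite("pics/w5.png",im[:,:,::-1])
m=(im[:,:,1]>200).astype("uint8")
n,l,s,c=cv2.connectedComponentsWithStats(m)
for i in range(1,n):
    if 500<s[i,4]<8000: print(c[i].round(1),s[i,4],px("wrist",*c[i],.018,P).round(4))
E
```

```text
[ 0.60369071 -0.13010339  0.04744951] [0.42992768 0.56346492 0.66245494]
[ 36.6 172.9] 4184 [ 0.4762 -0.0795  0.018 ]
[322.6 189.6] 3946 [ 0.6053 -0.0871  0.018 ]
[630.  401.8] 1658 [ 0.7715 -0.2023  0.018 ]
```

View pics/w5.png

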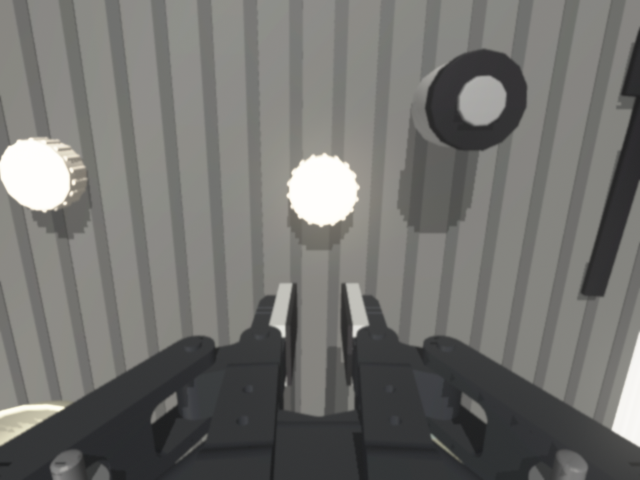

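A is at (323,190) and the canister is clear to the right. I go down and push A, drifting slightly away from the canister.

>>> arm_command:
  plan:
    - {"slide": [0,0.1,2],"rotation": [0,0,0],"gripper": 1.8}
    - {"slide": [0,0,1.5],"rotation": [0,0,0],"gripper": 1.8}
    - {"slide": [0,0,0.5],"rotation": [0,0,0],"gripper": 1.8}
    - {"slide": [0,0,0],"rotation": [0,0,0],"gripper": 1.8}
    - {"slide": [1,0,0],"rotation": [0,0,0],"gripper": 1.8}
    - {"slide": [1,-0.1,0],"rotation": [0,0,0],"gripper": 1.8}
    - {"slide": [1,-0.15,0],"rotation": [0,0,0],"gripper": 1.8}
    - {"slide": [1,-0.15,0],"rotation": [0,0,0],"gripper": 1.8}
    - {"slide": [1,-0.1,0],"rotation": [0,0,0],"gripper": 1.8}
    - {"slide": [0,0,0],"rotation": [0,0,0],"gripper": 1.8}

```text
clock: 10.2
eef_pos: [0.5996, -0.0797, 0.0073]
orientation: [-0.0, 0.707, 0.707, -0.0]
wrist_force: [0.1, -0.3, -0.4]
finger_gap: 0.0181
```

```bash
python3 - <<'E'
from bench import status, viewer
import cv2
im=viewer.snapshot("wrist"); cv2.imwrite("pics/w6.png",im[:,:,::-1])
print(status.state()["eef_pos"],status.state()["wrist_force"])
E
```

```text
[ 0.59978498 -0.08022904  0.00728131] [-0.21526076 -0.19527486 -0.0671971 ]
```

View pics/w6.png

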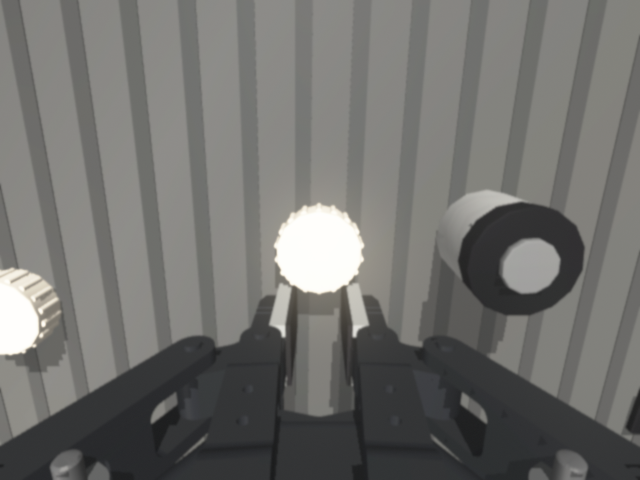

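>>> arm_command:
  plan:
    - {"slide": [1,-0.1,0],"rotation": [0,0,0],"gripper": 1.8}
    - {"slide": [1,-0.1,0],"rotation": [0,0,0],"gripper": 1.8}
    - {"slide": [1,0,0],"rotation": [0,0,0],"gripper": 1.8}

```text
clock: 10.62
eef_pos: [0.5978, -0.05, 0.0073]
orientation: [-0.0, 0.708, 0.706, -0.0]
wrist_force: [-0.8, -0.1, 1.0]
finger_gap: 0.0182
```

>>> arm_command:
  plan:
    - {"slide": [1.5,0,0],"rotation": [0,0,0],"gripper": 1.8}
    - {"slide": [2,0,0],"rotation": [0,0,0],"gripper": 1.8}
    - {"slide": [2,0,0],"rotation": [0,0,0],"gripper": 1.8}
    - {"slide": [2,0,0],"rotation": [0,0,0],"gripper": 1.8}
    - {"slide": [2,0.2,0],"rotation": [0,0,0],"gripper": 1.8}
    - {"slide": [2,0.2,0],"rotation": [0,0,0],"gripper": 1.8}

```text
clock: 11.38
eef_pos: [0.6024, 0.0658, 0.0074]
orientation: [0.0, 0.708, 0.706, 0.0]
wrist_force: [0.1, -0.2, 0.7]
finger_gap: 0.018
```

```bash
python3 - <<'E'
from bench import status, viewer
import cv2
im=viewer.snapshot("wrist"); cv2.imwrite("pics/w7.png",im[:,:,::-1])
print(status.state()["eef_pos"],status.state()["wrist_force"])
im=viewer.snapshot("scene"); cv2.imwrite("pics/s7.png",im[:,:,::-1])
E
```

```text
[0.60267569 0.06800971 0.00740989] [0.10432802 1.59247336 0.25728359]
```

View pics/w7.png

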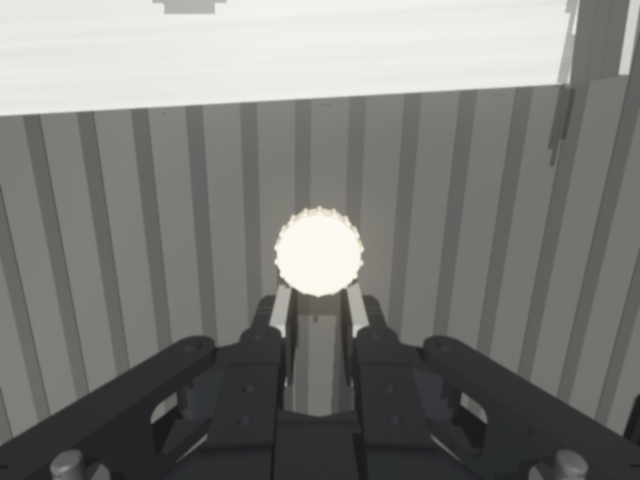

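View pics/s7.png

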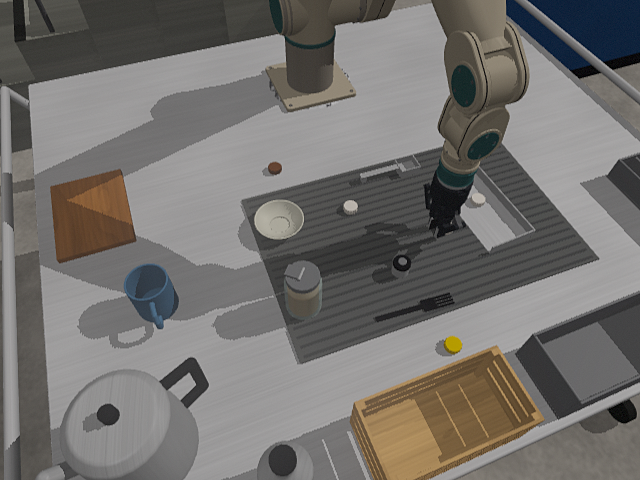

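A is nested at (320,252) and the canister hasn't moved. I finish pushing A, back off and lift.

>>> arm_command:
  plan:
    - {"slide": [1,0.2,0],"rotation": [0,0,0],"gripper": 1.8}
    - {"slide": [2,0.3,0],"rotation": [0,0,0],"gripper": 1.8}
    - {"slide": [2,0.3,0],"rotation": [0,0,0],"gripper": 1.8}
    - {"slide": [2,0.2,0],"rotation": [0,0,0],"gripper": 1.8}
    - {"slide": [2,0.1,0],"rotation": [0,0,0],"gripper": 1.8}
    - {"slide": [1.2,0,0],"rotation": [0,0,0],"gripper": 1.8}
    - {"slide": [0.8,0,0],"rotation": [0,0,0],"gripper": 1.8}
    - {"slide": [0.4,0,0],"rotation": [0,0,0],"gripper": 1.8}
    - {"slide": [0,0,0],"rotation": [0,0,0],"gripper": 1.8}
    - {"slide": [-2,0,0],"rotation": [0,0,0],"gripper": 1.8}
    - {"slide": [-2,0,0],"rotation": [0,0,0],"gripper": 1.8}
    - {"slide": [0,0,-3],"rotation": [0,0,0],"gripper": 1.8}
    - {"slide": [0,0,-4],"rotation": [0,0,0],"gripper": 1.8}
    - {"slide": [0,0,-3],"rotation": [0,0,0],"gripper": 1.8}
    - {"slide": [0,0,0],"rotation": [0,0,0],"gripper": 1.8}
    - {"slide": [0,0,0],"rotation": [0,0,0],"gripper": 1.8}

```text
clock: 13.48
eef_pos: [0.6127, 0.137, 0.1065]
orientation: [-0.0, 0.708, 0.706, -0.001]
wrist_force: [0.7, -0.3, -0.8]
finger_gap: 0.0181
```

```bash
python3 - <<'E'
from bench import status, viewer
import cv2
im=viewer.snapshot("wrist"); cv2.imwrite("pics/w8.png",im[:,:,::-1])
print(status.state()["eef_pos"],status.state()["wrist_force"])
E
```

```text
[0.61210279 0.13723445 0.10575996] [-0.21096746  0.09003435  0.45054225]
```

View pics/w8.png

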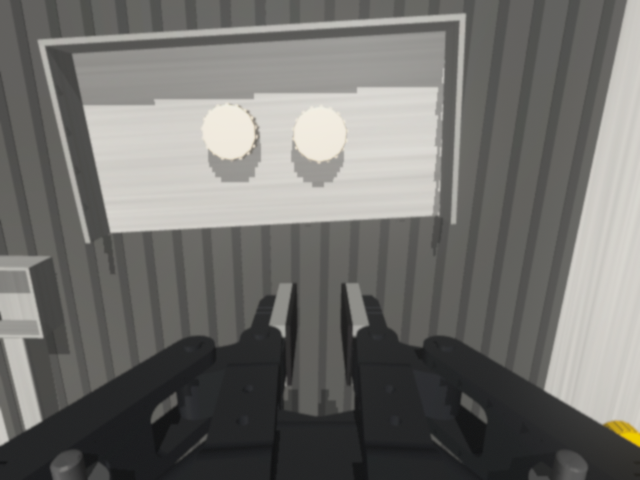

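Both caps are inside, at (230,132) and (320,134). Next is cap C.

>>> arm_command:
  plan:
    - {"slide": [-4.35,-2.3,0],"rotation": [0,0,0],"gripper": 1.8}
    - {"slide": [-4.35,-2.3,0],"rotation": [0,0,0],"gripper": 1.8}
    - {"slide": [-4.35,-2.3,0],"rotation": [0,0,0],"gripper": 1.8}
    - {"slide": [-4.35,-2.3,0],"rotation": [0,0,0],"gripper": 1.8}
    - {"slide": [-4.35,-2.3,0],"rotation": [0,0,0],"gripper": 1.8}
    - {"slide": [-4.35,-2.3,0],"rotation": [0,0,0],"gripper": 1.8}
    - {"slide": [0,0,0],"rotation": [0,0,0],"gripper": 1.8}
    - {"slide": [0,0,3],"rotation": [0,0,0],"gripper": 1.8}
    - {"slide": [0,0,3],"rotation": [0,0,0],"gripper": 1.8}
    - {"slide": [0,0,0],"rotation": [0,0,0],"gripper": 1.8}
    - {"slide": [0,0,0],"rotation": [0,0,0],"gripper": 1.8}

```text
clock: 14.9
eef_pos: [0.4751, -0.122, 0.0474]
orientation: [-0.0, 0.708, 0.707, -0.0]
wrist_force: [0.5, -0.8, -0.6]
finger_gap: 0.0176
```

```bash
python3 - <<'E'
from h import *
from bench import status, viewer
import cv2
P=viewer.camera_params("wrist")
print(status.state()["eef_pos"],status.state()["wrist_force"])
im=viewer.snapshot("wrist"); cv2.imwrite("pics/w9.png",im[:,:,::-1])
m=(im[:,:,1]>200).astype("uint8")
n,l,s,c=cv2.connectedComponentsWithStats(m)
for i in range(1,n):
    if 500<s[i,4]<8000: print(c[i].round(1),s[i,4],px("wrist",*c[i],.018,P).round(4))
E
```

```text
[ 0.47510459 -0.1219769   0.04742891] [ 0.52463825 -0.7639949  -0.60028996]
[139.6  28.4] 1842 [ 0.4019 -0.0128  0.018 ]
[317.5 191.2] 3849 [ 0.4744 -0.0798  0.018 ]
```

View pics/w9.png

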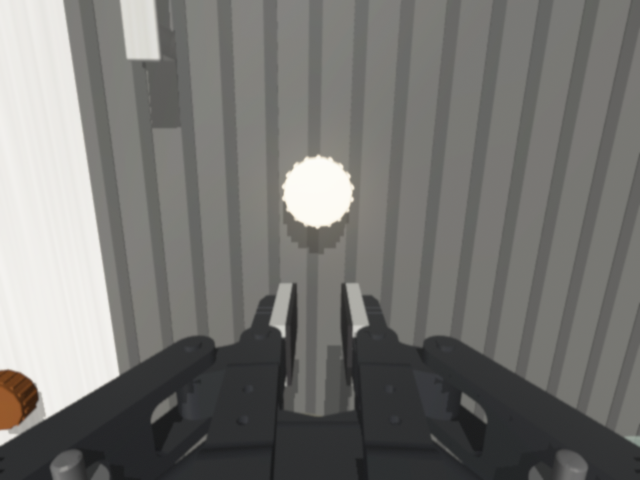

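>>> arm_command:
  plan:
    - {"slide": [0,0,2],"rotation": [0,0,0],"gripper": 1.8}
    - {"slide": [0,0,1.5],"rotation": [0,0,0],"gripper": 1.8}
    - {"slide": [0,0,0.5],"rotation": [0,0,0],"gripper": 1.8}
    - {"slide": [0,0,0],"rotation": [0,0,0],"gripper": 1.8}
    - {"slide": [1,0,0],"rotation": [0,0,0],"gripper": 1.8}
    - {"slide": [1,0,0],"rotation": [0,0,0],"gripper": 1.8}
    - {"slide": [1,0.1,0],"rotation": [0,0,0],"gripper": 1.8}
    - {"slide": [1,0.1,0],"rotation": [0,0,0],"gripper": 1.8}
    - {"slide": [2,0.2,0],"rotation": [0,0,0],"gripper": 1.8}
    - {"slide": [2,0.2,0],"rotation": [0,0,0],"gripper": 1.8}
    - {"slide": [2,0.3,0],"rotation": [0,0,0],"gripper": 1.8}
    - {"slide": [2,0.3,0],"rotation": [0,0,0],"gripper": 1.8}
    - {"slide": [2,0.3,0],"rotation": [0,0,0],"gripper": 1.8}
    - {"slide": [0,0,0],"rotation": [0,0,0],"gripper": 1.8}

```text
clock: 16.7
eef_pos: [0.4901, 0.0188, 0.0073]
orientation: [-0.0, 0.707, 0.707, 0.0]
wrist_force: [0.3, -0.6, 0.3]
finger_gap: 0.0182
```

```bash
python3 - <<'E'
from bench import status, viewer
import cv2
im=viewer.snapshot("wrist"); cv2.imwrite("pics/w10.png",im[:,:,::-1])
print(status.state()["eef_pos"],status.state()["wrist_force"])
E
```

```text
[0.49004226 0.01812495 0.00729579] [-0.31769145 -0.46783395  0.58563918]
```

View pics/w10.png

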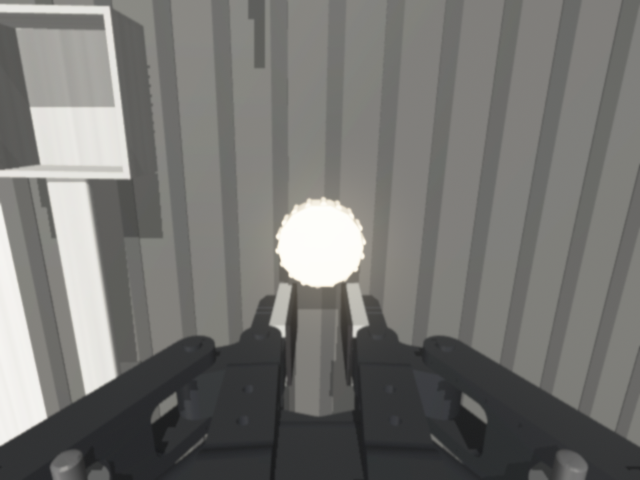

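C is nested at (321,243). I finish its push.

>>> arm_command:
  plan:
    - {"slide": [1.5,0.3,0],"rotation": [0,0,0],"gripper": 1.8}
    - {"slide": [2,0.4,0],"rotation": [0,0,0],"gripper": 1.8}
    - {"slide": [2,0.4,0],"rotation": [0,0,0],"gripper": 1.8}
    - {"slide": [2,0.4,0],"rotation": [0,0,0],"gripper": 1.8}
    - {"slide": [2,0.3,0],"rotation": [0,0,0],"gripper": 1.8}
    - {"slide": [2,0,0],"rotation": [0,0,0],"gripper": 1.8}
    - {"slide": [2,0,0],"rotation": [0,0,0],"gripper": 1.8}
    - {"slide": [1.5,0,0],"rotation": [0,0,0],"gripper": 1.8}
    - {"slide": [0.8,0,0],"rotation": [0,0,0],"gripper": 1.8}
    - {"slide": [0.4,0,0],"rotation": [0,0,0],"gripper": 1.8}
    - {"slide": [0,0,0],"rotation": [0,0,0],"gripper": 1.8}
    - {"slide": [-2,0,0],"rotation": [0,0,0],"gripper": 1.8}
    - {"slide": [-2,0,0],"rotation": [0,0,0],"gripper": 1.8}
    - {"slide": [0,0,-3],"rotation": [0,0,0],"gripper": 1.8}
    - {"slide": [0,0,-4],"rotation": [0,0,0],"gripper": 1.8}
    - {"slide": [0,0,-3],"rotation": [0,0,0],"gripper": 1.8}
    - {"slide": [0,0,0],"rotation": [0,0,0],"gripper": 1.8}
    - {"slide": [0,0,0],"rotation": [0,0,0],"gripper": 1.8}

```text
clock: 19.0
eef_pos: [0.5077, 0.1384, 0.1066]
orientation: [-0.0, 0.708, 0.706, -0.001]
wrist_force: [-0.6, 0.1, -0.7]
finger_gap: 0.0184
```

```bash
python3 - <<'E'
from h import *
from bench import status, viewer
import cv2
P=viewer.camera_params("wrist");np.savez("P11.npz",**P)
im=viewer.snapshot("wrist"); cv2.imwrite("pics/w11.png",im[:,:,::-1])
im=viewer.snapshot("scene"); cv2.imwrite("pics/s11.png",im[:,:,::-1])
print(status.state()["eef_pos"],status.state()["wrist_force"])
E
```

```text
[0.5069861  0.13866023 0.10578649] [-0.01811517 -0.09172405 -0.18697699]
```

View pics/w11.png

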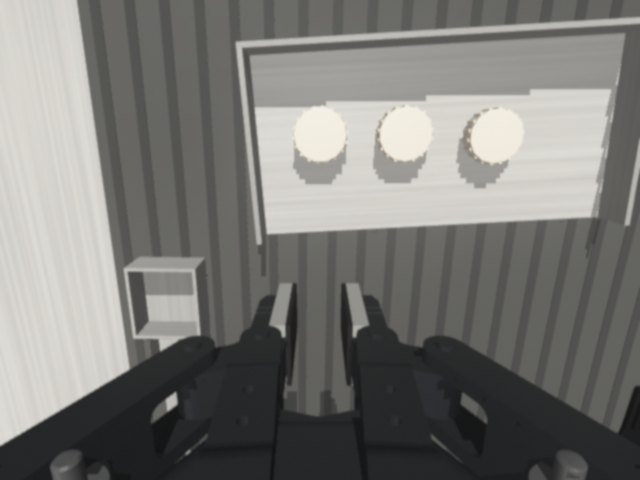

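View pics/s11.png

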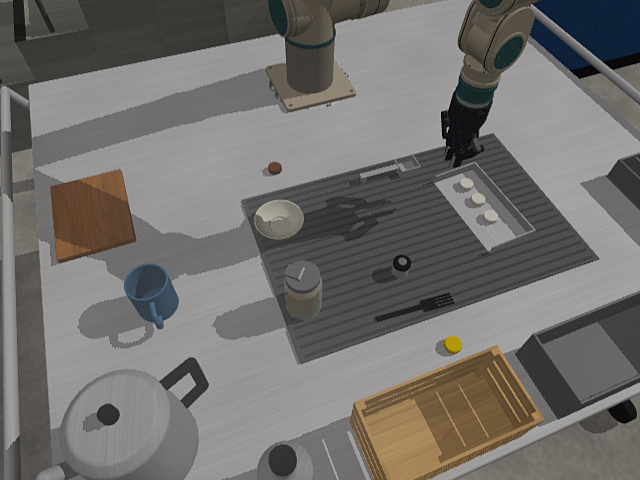

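All three caps lie flat in the tray at (320,134), (405,133) and (496,135), well behind the front edge (rows 217–234). The bystanders look unmoved and the gripper is clear, so I'm handing in.

```bash
python3 - <<'E'
from h import *
P=dict(np.load("P11.npz"))
for u,v in[(320,134),(405,133),(496,135)]:print(px("wrist",u,v,.018,P).round(4))
from bench import job
print(job.close_job())
E
```

```text
[0.5083 0.2048 0.018 ]
[0.5584 0.2052 0.018 ]
[0.6121 0.204  0.018 ]
the job is handed in; nothing more can be done
None
```

All three white caps are lying flat in the tray, and I handed the job in at about 19 s of the 58 s allowed; it reports no verdict. I swept them one at a time along the mat, each held between the slightly opened fingertips, then backed off and lifted clear.

- **Cap positions:** the last wrist picture puts the caps at x ≈ 0.508, 0.558 and 0.612 m, all at y ≈ 0.205 m. That is close to mid-depth, with the tray's open edge at y ≈ 0.14–0.15 m, its back wall at y ≈ 0.25–0.26 m and its sides at x ≈ 0.47–0.69 m.
- **Other things on the cart:** in the last scene picture the canister and the other items look where they were at the start. I checked this by eye, not by measuring each one.
- **Forces:** wrist readings between moves stayed below about 2 N, and the gripper touched nothing at hand-in.
- **One disagreement:** my first wrist-camera reading was 6–8 mm off the top camera because the arm was still settling. A second reading agreed to about 4 mm, and I averaged the two to set up the first sweep.

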